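# Balance the refilled bottle with weights

### The job

On the vanity counter a refilled toiletry bottle of 300 g stands on one pan of the balance. From the three brass weights (small 100 g, middle 200 g, large 500 g), stand the ones that together match the bottle side by side on the empty pan, so that the beam comes level and stays so by itself. Set each one down gently, without slamming the balance.

Things in the scene. Friction and masses are not known exactly. Their poses are not given: they have to be found in the camera images.
- w100_c (a point): 100 g weight, smallest of three standing brass weights: a cylinder 24 mm in diameter and 31 mm high with a narrower knob (15 mm) on top, 46 mm high in all. The point is on its axis, 23 mm above its underside; z up. The large weight (500 g, 42 mm in diameter, 66 mm high) stands in the same area, centres at least 100 mm apart
- w200_c (a point): the 200 g weight, the middle one: a plain brass cylinder 32 mm in diameter and 36 mm high with a narrower knob (20 mm) on top, 52 mm high in all. This point is on its axis, 26 mm above its underside; z up
- pan_c (a point): centre of the top face of the empty pan, a flat rimless steel disc 156 mm in diameter that stays horizontal and moves straight up and down: 113 mm above the counter at the start, 96 mm when level. y points along the beam away from the other, equal pan (centre 280 mm off along -y), where the bottle (62 mm in diameter, 135 mm high) stands; z up. Where on the pan a weight stands does not matter
- beam (a joint): tilt of the beam in rad: 0 level, positive with the empty pan high; stops at +-0.12, starts at +0.12. A weak spring centres it: 100 g too little or too much drives it to a stop, 10 g tilts it about 0.017. Damped, it settles in 1.5 s. Its pointer, between the pans, reaches 120 mm above the counter
Not all that is in view belongs to the job. What is shaped like the part that bears w200_c but green is not meant.

How it is judged:
At the end, for the whole second after the job is handed in: The 100 g and 200 g weights both stand upright (within 11 degrees) on the pan that was empty, each within 80 mm of its centre and resting on the pan itself (within 10 mm in height), and the beam is level within 0.05 rad and at rest (below 0.05 rad/s) (value of joint beam between -0.05 and 0.05 rad and horizontal distance between each of w100_c, w200_c and pan_c below 0.08 m and z of w100_c in the frame of pan_c between 0.013 and 0.033 m and z of w200_c in the frame of pan_c between 0.016 and 0.036 m and angle between each of w100_c, w200_c's own z axis and vertical below 0.2 rad and velocity of joint beam between -0.05 and 0.05 rad/s); the robot touches nothing.
It fails at once if the balance is slammed: the beam swings faster than 0.9 rad/s (velocity of joint beam above 0.9 rad/s or velocity of joint beam below -0.9 rad/s).
It also fails if it takes over 69 s, if anything falls off the work surface, if the arm or the gripper's body presses on something with over 40 N, if the wrist force passes 120 N, or if a joint passes its speed limit or range.

### The arm

A 6-joint arm with a two-finger parallel gripper is mounted at the origin on the work surface. World frame = base frame: x ahead of the robot, y to its left, z up, the work surface at z = 0. Lengths are in m, angles in rad, forces in N, time in s.
With the tool pointing down it reaches from about 0.375 to 0.925 m from the base axis. Payload 5.7 kg.
Tool frame: the origin (TCP) lies on the centre line of the jaws, within the pads' length; the fingertips stand 11 mm ahead of it and the grasp point (between the pads) lies 8 mm behind it; z points along the fingers, y is the line along which they close (so a half turn about z gives the same grasp; the last joint's range is limited). The gripper opens to 88 mm and grips with 3 to 60 N. Pads are 20 mm wide; open, the fingers measure 115 mm over their backs; the gripper's body (75 mm by 178 mm) begins 61 mm behind the grasp point.
Start: joints at [1.094, 0.359, 1.51, -0, 1.272, -0.115], TCP at [0.212, 0.561, 0.234] pointing down, gripper open.
Joint ranges: [-2.97, 2.97], [-1.01, 2.36], [0.21, 2.38], [-0.96, 4.11], [0.2, 2.71], [-2.98, 2.98]. Speed limits (rad/s): [2.39, 2.39, 3.14, 3.14, 3.14, 3.14].

### API

Orientations are given as a unit quaternion [x, y, z, w].
In Python, from plant import * gives the robot as it stands.
- The arm moves only by the tool play_rows, never from a script. Its argument "rows" is a list of rows, each a list of 6 numbers: the shift along the tool's x, y, z normalised to -1 to 1, where 1 is 0.1 m, then the turn, a rotation vector about the tool's x, y, z normalised to -1 to 1, where 1 is pi/2 rad. A call has 1 to 20 rows; each row is the pose to reach, as a shift and turn from the pose commanded when the call began, along the tool's axes at that moment; what a row does not reach only later rows make up. A row lasts 1/8 s, in which the tool goes at most 62.5 mm and 10.7 degrees, less where a joint would pass 70% of its speed; a pose out of reach is approached as far as the arm can. A call with a number of a shift or a turn outside -1 to 1 is refused whole. A call with a gripper value outside its range is refused whole. "gripper" is the opening, from 0 (shut) to 1 (fully open), set as the call begins (left out, the last holds). The fingers move at their own pace and stop on an object; "squeeze" is the grip in N (left out, the last holds). Time passes only in rows, so rows that repeat a pose let the fingers close. It gives the time, the measured TCP pose, the force, the opening and the grip force at its end, in the units of the state.
- get_obs(): the state, without advancing time (a new reading comes with each control period).
- read_camera(name): name is "scene" or "top"; returns a dict with "image" (400x640x3 uint8, red, green, blue), "K" (3x3 intrinsics, pixels), "T" (4x4, takes a point from camera to world coordinates). Camera axes: x right, y down, z forward; pixel columns grow to the right and rows downward; lengths in m; the calibration is good to about 2 mm. A picture is of the moment at which its call begins. There is no depth.
- close_job(): hands the job in; it is judged then, once.
The state is a dict: "clock": time; "q": joint angles; "joint_velocities": joint speeds; "joint_efforts": joint torques, N m; "position": TCP position; "eef_rot": TCP orientation; "force": force on the tool from outside, world axes, zero at the start; "ft_torque": the same for the moment, N m; "gripper_width": opening from 0.0 (shut) to 1.0 (fully open); "grasp_force": force on a finger pad.
Only numpy, scipy, OpenCV 4.12 (cv2) and the standard library are available. Lean on these libraries where they do the work, as an engineer would, in place of code of your own. Each camera call takes 0.05 s, during which the arm holds its last target. There are 200 camera calls.

## Working session

There is one attempt and no reset: what is moved stays moved. The work goes in short steps, Python scripts to look and compute and a tool call to move; the robot and the scene stay as the last step left them, time stands still between calls to the robot, and variables do not carry over. Pictures are saved under pics/ and viewed, at most 10 in all, crops included, and the job is handed in when it is done.

Besides the shell and the picture viewer there is one more tool, called after ">>>" by a JSON object that holds its "name" and its "arguments". play_rows: Moves the arm, as the interface text tells. Its arguments: {"type":"object","properties":{"rows":{"type":"array"},"gripper":{"type":"number"},"squeeze":{"type":"number"}},"required":["rows"]}

```bash
mkdir -p pics; cat > h.py <<'E'
from plant import *
import numpy as np, cv2
from scipy.spatial.transform import Rotation as R
def shot(cam,name,crop=None,s=1):
    c=read_camera(cam); im=c["image"][:,:,::-1]
    if crop: x0,y0,x1,y1=crop; im=im[y0:y1,x0:x1]
    cv2.imwrite(f"pics/{name}.png",cv2.resize(im,None,fx=s,fy=s,interpolation=cv2.INTER_CUBIC)); return c
def pix(c,u,v,z):
    d=c["T"][:3,:3]@np.linalg.solve(c["K"],[u,v,1.]); o=c["T"][:3,3]
    return (o+d*(z-o[2])/d[2]).round(4)
def proj(c,p):
    q=np.linalg.inv(c["T"])@np.r_[p,1]; q=c["K"]@q[:3]; return (q[:2]/q[2]).round(1)
def rel(p):
    o=get_obs(); r=R.from_quat(o["eef_rot"]); return (r.inv().apply(np.array(p)-o["position"])*10).round(3)
E
python3 - <<'E'
from h import *
for n in("scene","top"):
    c=shot(n,n+"0"); print(c["K"],c["T"].round(3))
o=get_obs(); print(o["position"],R.from_quat(o["eef_rot"]).as_matrix().round(3),o["clock"])
E
```

```text
[[396.15889636   0.         313.2489563 ]
 [  0.         396.15889636 199.59750957]
 [  0.           0.           1.        ]] [[-0.553  0.475 -0.684  1.118]
 [ 0.833  0.321 -0.451  0.452]
 [ 0.005 -0.82  -0.573  0.548]
 [ 0.     0.     0.     1.   ]]
[[449.39038585   0.         320.01991903]
 [  0.         449.39038585 197.1816352 ]
 [  0.           0.           1.        ]] [[ 0.018 -0.979  0.202  0.414]
 [-1.    -0.018  0.002  0.106]
 [ 0.002 -0.202 -0.979  0.855]
 [ 0.     0.     0.     1.   ]]
[0.21210856 0.56063095 0.232896  ] [[-0.935  0.354 -0.001]
 [ 0.354  0.935 -0.001]
 [ 0.    -0.002 -1.   ]] 0.1
```

View pics/scene0.png

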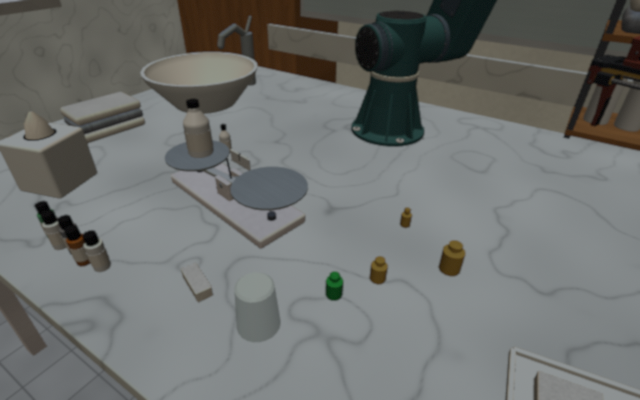

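View pics/top0.png

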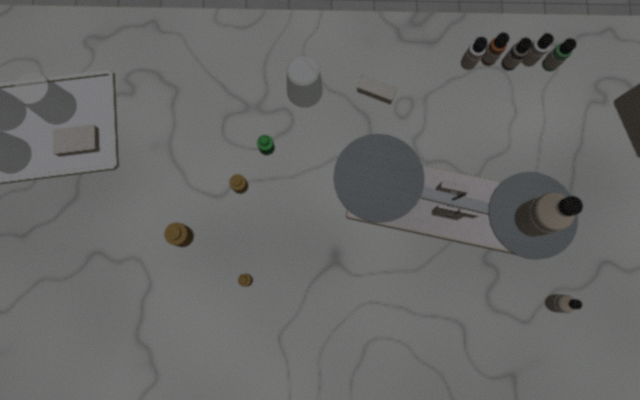

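Scene view: brass small (406,218), middle (378,270) and large (452,258), plus a green decoy at (334,286). Top view: small (245,280), middle (238,183), large (178,234), green (265,144). The empty pan is at (379,178) in the top view. The candidates for w200_c are the brass (238,183) and the green (265,144). The brass one fits, since green is excluded. I'll confirm with a crop.

```bash
python3 - <<'E'
from h import *
c=shot("top","topcrop",(150,120,300,300),3.3)
im=c["image"]; hsv=cv2.cvtColor(im,cv2.COLOR_RGB2HSV)
m=((hsv[...,0]>10)&(hsv[...,0]<30)&(hsv[...,1]>110)).astype(np.uint8)
n,l,s,ce=cv2.connectedComponentsWithStats(m)
for i in range(1,n):
    if s[i,4]>30: print(s[i],ce[i].round(1),pix(c,*ce[i],0.025))
e=shot("scene","scenecrop",(310,190,490,320),4)
for u,v,z in((406,218,.023),(378,270,.026),(452,258,.033)): print("scene",pix(e,u,v,z))
# pan: gray disc in the top view
print("pan top",pix(c,379,178,.113),"scene",pix(e,269.5,188,.113),"bottlepan",pix(c,533,215,.079))
E
```

```text
[490  41  15  13  83] [495.9  47.9] [ 0.901  -0.2438  0.025 ]
[230 175  17  17 207] [238.2 183.1] [0.61   0.2628 0.025 ]
[165 223  27  23 438] [178.1 234.3] [0.5105 0.369  0.025 ]
[239 275  12  11 104] [244.7 279.7] [0.4301 0.2413 0.025 ]
scene [0.4366 0.2449 0.023 ]
scene [0.6161 0.2649 0.026 ]
scene [0.5168 0.3689 0.033 ]
pan top [0.6025 0.0072 0.113 ] scene [0.614  0.0155 0.113 ] bottlepan [ 0.5493 -0.2664  0.079 ]
```

View pics/topcrop.png

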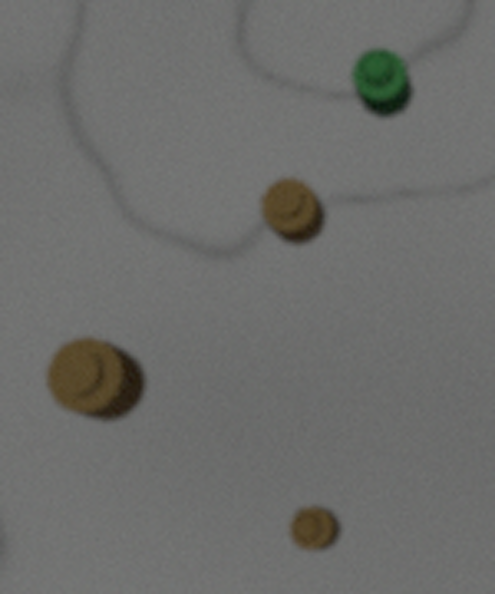

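View pics/scenecrop.png

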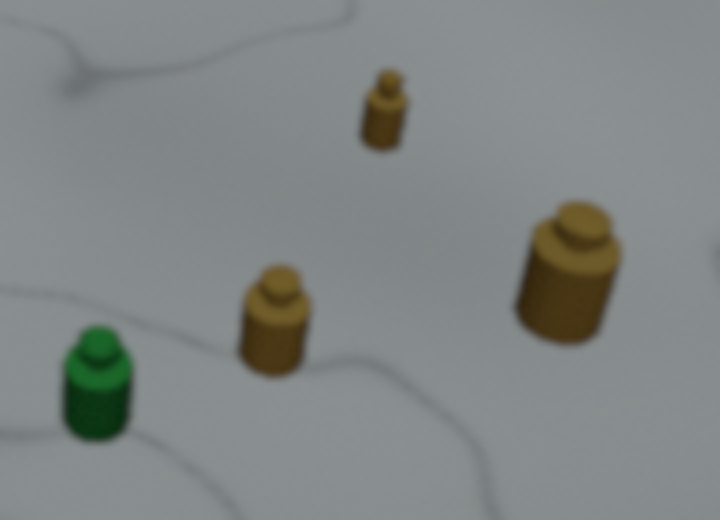

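The crops confirm it: brass middle weight at top crop (292,208) is w200. The green one at (381,80) is the decoy, and the small brass at (315,528) is w100. I'm moving above w200 now, keeping the orientation.

>>> {"name": "play_rows", "arguments": {"rows": [[-0.5,-0.14,0,0,0,0],[-0.95,-0.28,0,0,0,0],[-0.95,-0.28,0,0,0,0]], "gripper": 0.75}}

```text
clock: 0.57
position: [0.2933, 0.4996, 0.2334]
eef_rot: [0.182, 0.983, -0.0, 0.0]
force: [-0.0, 0.1, -0.8]
gripper_width: 0.754
grasp_force: 0.0
```

>>> {"name": "play_rows", "arguments": {"rows": [[-0.5,-0.14,0,0,0,0],[-0.95,-0.28,0,0,0,0],[-0.95,-0.28,0,0,0,0]]}}

```text
clock: 0.95
position: [0.3718, 0.4405, 0.2335]
eef_rot: [0.181, 0.983, -0.0, 0.0]
force: [-0.8, 0.7, 0.0]
gripper_width: 0.754
grasp_force: 0.0
```

>>> {"name": "play_rows", "arguments": {"rows": [[-0.5,-0.14,0,0,0,0],[-0.95,-0.28,0,0,0,0],[-0.95,-0.28,0,0,0,0]]}}

```text
clock: 1.32
position: [0.4504, 0.3814, 0.2335]
eef_rot: [0.181, 0.983, 0.0, 0.0]
force: [-1.2, -0.4, 0.1]
gripper_width: 0.75
grasp_force: 0.0
```

>>> {"name": "play_rows", "arguments": {"rows": [[-0.5,-0.14,0,0,0,0],[-0.95,-0.28,0,0,0,0],[-0.95,-0.28,0,0,0,0]]}}

```text
clock: 1.7
position: [0.529, 0.322, 0.2334]
eef_rot: [0.181, 0.984, 0.0, 0.0]
force: [0.6, 1.3, 0.2]
gripper_width: 0.75
grasp_force: 0.0
```

>>> {"name": "play_rows", "arguments": {"rows": [[-0.5,-0.14,0.5,0,0,0],[-0.95,-0.28,1,0,0,0],[-0.95,-0.28,1,0,0,0],[-0.95,-0.28,1,0,0,0]]}}

```text
clock: 2.2
position: [0.6055, 0.2633, 0.133]
eef_rot: [0.18, 0.984, -0.0, -0.001]
force: [-0.6, 0.5, 0.5]
gripper_width: 0.746
grasp_force: 0.0
```

```bash
python3 - <<'E'
from h import *
c=shot("top","t2",(130,100,330,300),3); e=shot("scene","s2",(270,130,470,330),3)
o=get_obs(); print(o["position"],o["clock"]); tip=o["position"]+[0,0,-.011]
print(proj(c,tip),proj(e,tip)); print(rel([.610,.263,.017]))
E
```

```text
[0.60630613 0.26403498 0.13506166] 2.3
[227.  171.5] [385.8 225.2]
[-0.038  0.002  1.181]
```

View pics/s2.png

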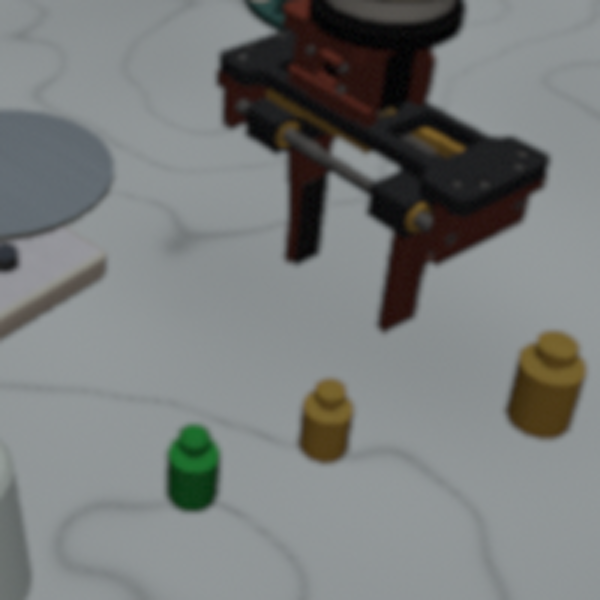

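The fingertips show at scene (370,216) and (401,238), so the mid-point (385,227) agrees with the prediction (386,225). w200 stands just below. Descending and grasping.

>>> {"name": "play_rows", "arguments": {"rows": [[-0.03,0,0.3,0,0,0],[-0.03,0,0.6,0,0,0],[-0.03,0,0.8,0,0,0],[-0.03,0,0.8,0,0,0]]}}

```text
clock: 2.8
position: [0.6086, 0.2616, 0.0532]
eef_rot: [0.179, 0.984, -0.0, -0.001]
force: [-0.7, -0.4, -0.4]
gripper_width: 0.749
grasp_force: 0.0
```

>>> {"name": "play_rows", "arguments": {"rows": [[0,0,0.15,0,0,0],[0,0,0.3,0,0,0],[0,0,0.36,0,0,0],[0,0,0.36,0,0,0],[0,0,0.36,0,0,0]]}}

```text
clock: 3.42
position: [0.6102, 0.261, 0.0178]
eef_rot: [0.18, 0.984, 0.0, 0.0]
force: [0.9, 0.5, -0.2]
gripper_width: 0.756
grasp_force: 0.0
```

>>> {"name": "play_rows", "arguments": {"rows": [[0,0,0,0,0,0],[0,0,0,0,0,0],[0,0,0,0,0,0],[0,0,0,0,0,0],[0,0,0,0,0,0],[0,0,0,0,0,0],[0,0,0,0,0,0],[0,0,0,0,0,0]], "gripper": 0.2, "squeeze": 15}}

```text
clock: 4.42
position: [0.6101, 0.2612, 0.0178]
eef_rot: [0.18, 0.984, 0.0, 0.0]
force: [0.3, 2.0, 1.6]
gripper_width: 0.362
grasp_force: 15.0
```

>>> {"name": "play_rows", "arguments": {"rows": [[0,0,-0.2,0,0,0],[0,0,-0.5,0,0,0],[0,0,-0.8,0,0,0],[0,0,-1,0,0,0],[0,0,-1,0,0,0]]}}

```text
clock: 5.05
position: [0.6109, 0.2611, 0.1201]
eef_rot: [0.18, 0.984, 0.001, 0.002]
force: [-0.4, -0.5, -2.0]
gripper_width: 0.363
grasp_force: 15.0
```

>>> {"name": "play_rows", "arguments": {"rows": [[-0.12,-0.25,-0.3,0,0,0],[-0.24,-0.5,-0.6,0,0,0],[-0.38,-0.79,-0.7,0,0,0],[-0.38,-0.79,-0.7,0,0,0]]}}

```text
clock: 5.55
position: [0.6175, 0.1714, 0.1878]
eef_rot: [0.181, 0.983, -0.0, 0.0]
force: [0.2, 0.0, -1.4]
gripper_width: 0.363
grasp_force: 15.0
```

>>> {"name": "play_rows", "arguments": {"rows": [[-0.19,-0.39,0,0,0,0],[-0.38,-0.79,0,0,0,0],[-0.38,-0.79,0,0,0,0]]}}

```text
clock: 5.92
position: [0.6243, 0.0842, 0.1862]
eef_rot: [0.181, 0.983, -0.001, -0.001]
force: [0.9, 0.8, -2.0]
gripper_width: 0.363
grasp_force: 15.0
```

>>> {"name": "play_rows", "arguments": {"rows": [[-0.19,-0.39,0,0,0,0],[-0.38,-0.79,0,0,0,0],[-0.38,-0.79,0,0,0,0],[-0.38,-0.79,0,0,0,0]]}}

```text
clock: 6.42
position: [0.632, 0.0004, 0.1869]
eef_rot: [0.18, 0.984, 0.0, -0.001]
force: [0.0, 0.4, -1.0]
gripper_width: 0.358
grasp_force: 15.0
```

```bash
python3 - <<'E'
from h import *
e=shot("scene","s3",(150,60,410,260),3)
o=get_obs(); print(o["position"],o["clock"],o["gripper_width"],o["grasp_force"],o["force"]); print(proj(e,[.634,0,.113]),proj(e,[.606,.01,.113]));print(rel([.634,0,.15]))
E
```

```text
[0.63204996 0.00066778 0.18702261] 6.475 0.3602599703539665 14.99975231920871 [ 0.55180321  0.02374096 -2.41304431]
[257.  190.2] [269.9 185.4]
[-0.021  0.001  0.37 ]
```

View pics/s3.png

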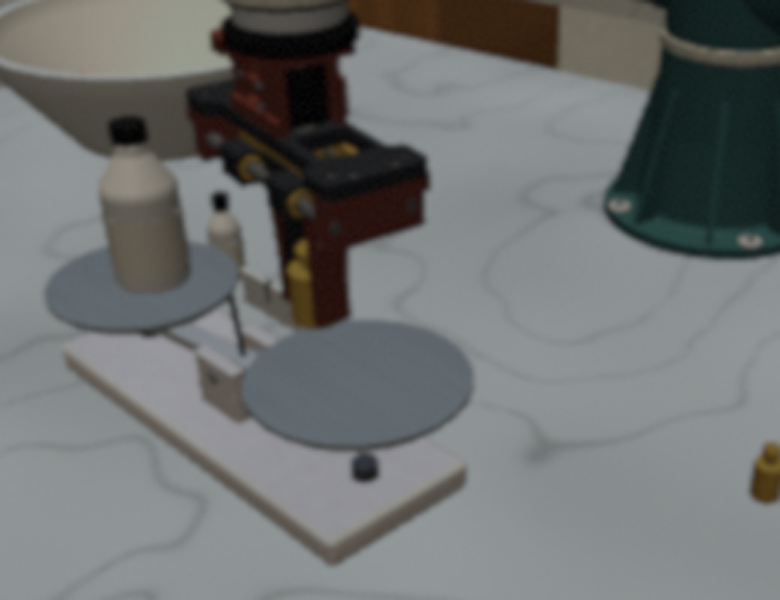

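Weight 200 is held over the pan: weight at crop (303,300), pan centre (358,381), beam with the empty side high. Lowering slowly.

>>> {"name": "play_rows", "arguments": {"rows": [[0,0,0.15,0,0,0],[0,0,0.3,0,0,0],[0,0,0.4,0,0,0],[0,0,0.46,0,0,0],[0,0,0.49,0,0,0],[0,0,0.5,0,0,0],[0,0,0.5,0,0,0]]}}

```text
clock: 7.35
position: [0.6329, -0.0011, 0.138]
eef_rot: [0.18, 0.984, -0.0, 0.0]
force: [-0.4, 0.2, -2.4]
gripper_width: 0.363
grasp_force: 15.0
```

>>> {"name": "play_rows", "arguments": {"rows": [[0,0,0.01,0,0,0],[0,0,0.02,0,0,0],[0,0,0.03,0,0,0],[0,0,0.04,0,0,0],[0,0,0.05,0,0,0],[0,0,0.05,0,0,0],[0,0,0.05,0,0,0],[0,0,0.05,0,0,0]]}}

```text
clock: 8.35
position: [0.6326, -0.001, 0.1327]
eef_rot: [0.18, 0.984, -0.0, 0.0]
force: [-0.6, -0.8, -1.6]
gripper_width: 0.36
grasp_force: 15.0
```

>>> {"name": "play_rows", "arguments": {"rows": [[0,0,0.005,0,0,0],[0,0,0.01,0,0,0],[0,0,0.015,0,0,0],[0,0,0.02,0,0,0],[0,0,0.025,0,0,0],[0,0,0.025,0,0,0],[0,0,0.025,0,0,0],[0,0,0.025,0,0,0]]}}

```text
clock: 9.35
position: [0.6326, -0.001, 0.1302]
eef_rot: [0.18, 0.984, -0.0, 0.0]
force: [-0.3, 0.2, 0.3]
gripper_width: 0.359
grasp_force: 15.0
```

Contact made (the force is back near 0). Releasing gently.

>>> {"name": "play_rows", "arguments": {"rows": [[0,0,0,0,0,0],[0,0,0,0,0,0],[0,0,0,0,0,0],[0,0,0,0,0,0]], "gripper": 0.2, "squeeze": 3}}

```text
clock: 9.85
position: [0.6326, -0.001, 0.1302]
eef_rot: [0.18, 0.984, -0.0, 0.0]
force: [-0.3, 0.2, 0.4]
gripper_width: 0.364
grasp_force: 3.0
```

>>> {"name": "play_rows", "arguments": {"rows": [[0,0,0,0,0,0],[0,0,0,0,0,0],[0,0,0,0,0,0],[0,0,0,0,0,0],[0,0,0,0,0,0],[0,0,0,0,0,0]], "gripper": 0.7}}

```text
clock: 10.6
position: [0.6326, -0.001, 0.1302]
eef_rot: [0.18, 0.984, -0.0, -0.0]
force: [0.4, -0.2, -0.5]
gripper_width: 0.699
grasp_force: 0.0
```

>>> {"name": "play_rows", "arguments": {"rows": [[0,0,-0.1,0,0,0],[0,0,-0.3,0,0,0],[0,0,-0.6,0,0,0],[0,0,-1,0,0,0],[0,0,-1,0,0,0]]}}

```text
clock: 11.22
position: [0.6352, -0.0012, 0.2346]
eef_rot: [0.18, 0.984, 0.0, 0.004]
force: [0.3, -0.3, 0.2]
gripper_width: 0.702
grasp_force: 0.0
```

```bash
python3 - <<'E'
from h import *
e=shot("scene","s4",(150,60,410,260),3)
o=get_obs(); print(o["position"],o["clock"]); print(rel([.429,.240,.13]))
E
```

```text
[ 0.63379666 -0.00111283  0.23243795] 11.275
[2.773 1.529 1.015]
```

View pics/s4.png

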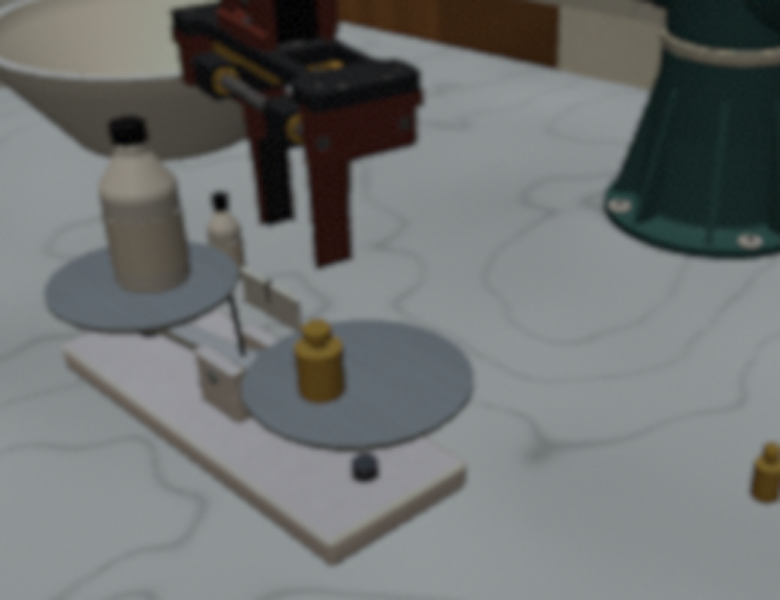

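w200 stands upright on the pan at crop (320,365), and the beam is still tilted, as expected. Next is w100.

>>> {"name": "play_rows", "arguments": {"rows": [[0.3,0.17,0,0,0,0],[0.7,0.39,0,0,0,0],[0.92,0.51,0,0,0,0]]}}

```text
clock: 11.65
position: [0.5623, 0.0804, 0.2291]
eef_rot: [0.18, 0.984, -0.0, -0.001]
force: [0.0, -0.9, 0.1]
gripper_width: 0.7
grasp_force: 0.0
```

>>> {"name": "play_rows", "arguments": {"rows": [[0.45,0.25,0,0,0,0],[0.92,0.51,0,0,0,0],[0.92,0.51,0,0,0,0]]}}

```text
clock: 12.02
position: [0.4939, 0.1614, 0.2296]
eef_rot: [0.178, 0.984, -0.0, -0.001]
force: [0.7, -0.7, -0.0]
gripper_width: 0.697
grasp_force: 0.0
```

>>> {"name": "play_rows", "arguments": {"rows": [[0.45,0.25,0.2,0,0,0],[0.92,0.51,0.6,0,0,0],[0.92,0.51,1,0,0,0],[0.92,0.51,1,0,0,0],[0.92,0.51,1,0,0,0]]}}

```text
clock: 12.65
position: [0.4304, 0.2395, 0.131]
eef_rot: [0.18, 0.984, 0.0, 0.001]
force: [0.6, -0.6, -0.5]
gripper_width: 0.698
grasp_force: 0.0
```

```bash
python3 - <<'E'
from h import *
e=shot("scene","s5",(330,110,490,260),4)
o=get_obs(); print(o["position"],o["clock"],proj(e,o["position"]-[0,0,.011])); print(rel([.431,.242,.016]))
E
```

```text
[0.43080367 0.23961324 0.13150989] 12.7 [411.4 177.9]
[0.009 0.021 1.155]
```

View pics/s5.png

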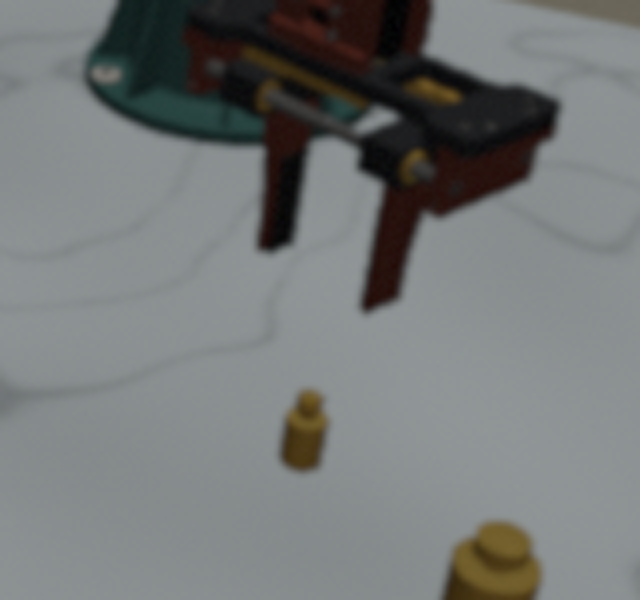

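The fingertips' midpoint is at scene (412,179), in line with the prediction. Only w100 (crop (303,430)) lies below. Descending and grasping.

>>> {"name": "play_rows", "arguments": {"rows": [[0,0.02,0.3,0,0,0],[0,0.02,0.6,0,0,0],[0,0.02,0.8,0,0,0],[0,0.02,0.8,0,0,0]]}}

```text
clock: 13.2
position: [0.4302, 0.2412, 0.0504]
eef_rot: [0.18, 0.984, -0.0, 0.0]
force: [0.3, 0.9, 0.1]
gripper_width: 0.699
grasp_force: 0.0
```

>>> {"name": "play_rows", "arguments": {"rows": [[0,0,0.15,0,0,0],[0,0,0.3,0,0,0],[0,0,0.35,0,0,0],[0,0,0.35,0,0,0],[0,0,0.35,0,0,0]]}}

```text
clock: 13.82
position: [0.4295, 0.2417, 0.0153]
eef_rot: [0.18, 0.984, 0.0, 0.0]
force: [-0.1, -0.1, 0.7]
gripper_width: 0.701
grasp_force: 0.0
```

>>> {"name": "play_rows", "arguments": {"rows": [[0,0,0,0,0,0],[0,0,0,0,0,0],[0,0,0,0,0,0],[0,0,0,0,0,0],[0,0,0,0,0,0],[0,0,0,0,0,0],[0,0,0,0,0,0],[0,0,0,0,0,0]], "gripper": 0.1, "squeeze": 12}}

```text
clock: 14.82
position: [0.4294, 0.2417, 0.0152]
eef_rot: [0.18, 0.984, 0.0, 0.0]
force: [-1.1, 1.0, 2.0]
gripper_width: 0.266
grasp_force: 12.0
```

```bash
python3 - <<'E'
from h import *
o=get_obs(); print(o["position"],o["clock"],o["gripper_width"]); print(rel([.578,.021,.19]))
E
```

```text
[0.42940517 0.24169283 0.01520689] 14.825 0.2664686822371252
[-2.171 -1.538 -1.748]
```

>>> {"name": "play_rows", "arguments": {"rows": [[0,0,-0.2,0,0,0],[0,0,-0.5,0,0,0],[0,0,-0.8,0,0,0],[0,0,-1,0,0,0],[0,0,-1,0,0,0]]}}

```text
clock: 15.45
position: [0.4302, 0.242, 0.1162]
eef_rot: [0.18, 0.984, 0.001, 0.001]
force: [0.6, -0.4, -2.1]
gripper_width: 0.269
grasp_force: 12.0
```

>>> {"name": "play_rows", "arguments": {"rows": [[-0.2,-0.15,-0.4,0,0,0],[-0.5,-0.35,-0.75,0,0,0],[-0.72,-0.51,-0.75,0,0,0],[-0.72,-0.51,-0.75,0,0,0]]}}

```text
clock: 15.95
position: [0.4791, 0.1672, 0.1893]
eef_rot: [0.181, 0.983, -0.0, -0.0]
force: [0.1, 0.3, -1.0]
gripper_width: 0.269
grasp_force: 12.0
```

>>> {"name": "play_rows", "arguments": {"rows": [[-0.36,-0.25,0,0,0,0],[-0.72,-0.51,0,0,0,0],[-0.72,-0.51,0,0,0,0]]}}

```text
clock: 16.32
position: [0.5283, 0.0941, 0.1886]
eef_rot: [0.181, 0.983, -0.0, -0.001]
force: [-0.7, 0.5, -1.6]
gripper_width: 0.27
grasp_force: 12.0
```

>>> {"name": "play_rows", "arguments": {"rows": [[-0.36,-0.25,0,0,0,0],[-0.72,-0.51,0,0,0,0],[-0.72,-0.51,0,0,0,0],[-0.72,-0.51,0,0,0,0],[-0.72,-0.51,0,0,0,0]]}}

```text
clock: 16.95
position: [0.5757, 0.0237, 0.1896]
eef_rot: [0.179, 0.984, 0.0, -0.001]
force: [-0.6, 0.2, 0.4]
gripper_width: 0.273
grasp_force: 12.0
```

```bash
python3 - <<'E'
from h import *
o=get_obs(); print(o["position"],o["clock"],o["gripper_width"],o["force"]); print(rel([.578,.021,.1342]))
E
```

```text
[0.57573087 0.0237103  0.18959807] 16.95 0.2732728917232618 [-0.61772042  0.17629005  0.40142743]
[-0.032 -0.017  0.554]
```

>>> {"name": "play_rows", "arguments": {"rows": [[0,0,0.15,0,0,0],[-0.02,0,0.3,0,0,0],[-0.02,0,0.43,0,0,0],[-0.02,0,0.52,0,0,0],[-0.02,0,0.56,0,0,0],[-0.02,0,0.58,0,0,0],[-0.02,0,0.58,0,0,0],[-0.02,0,0.58,0,0,0]]}}

```text
clock: 17.95
position: [0.5794, 0.0213, 0.1326]
eef_rot: [0.18, 0.984, -0.0, 0.0]
force: [0.0, 0.3, -0.6]
gripper_width: 0.266
grasp_force: 12.0
```

>>> {"name": "play_rows", "arguments": {"rows": [[0,0,0.01,0,0,0],[0,0,0.02,0,0,0],[0,0,0.03,0,0,0],[0,0,0.04,0,0,0],[0,0,0.05,0,0,0],[0,0,0.06,0,0,0],[0,0,0.07,0,0,0],[0,0,0.08,0,0,0],[0,0,0.09,0,0,0],[0,0,0.1,0,0,0],[0,0,0.11,0,0,0],[0,0,0.12,0,0,0],[0,0,0.13,0,0,0],[0,0,0.14,0,0,0],[0,0,0.15,0,0,0],[0,0,0.16,0,0,0],[0,0,0.16,0,0,0],[0,0,0.16,0,0,0]]}}

```text
clock: 20.2
position: [0.579, 0.0214, 0.1162]
eef_rot: [0.18, 0.984, -0.0, -0.0]
force: [-0.4, 0.5, -0.1]
gripper_width: 0.269
grasp_force: 12.0
```

```bash
python3 - <<'E'
from h import *
e=shot("scene","s6",(150,60,410,260),3)
o=get_obs(); print(o["position"],o["clock"],o["gripper_width"],o["force"])
E
```

```text
[0.57902126 0.02139912 0.11616471] 20.25 0.2666847959370295 [-0.33724406 -0.73269011  0.33136942]
```

View pics/s6.png

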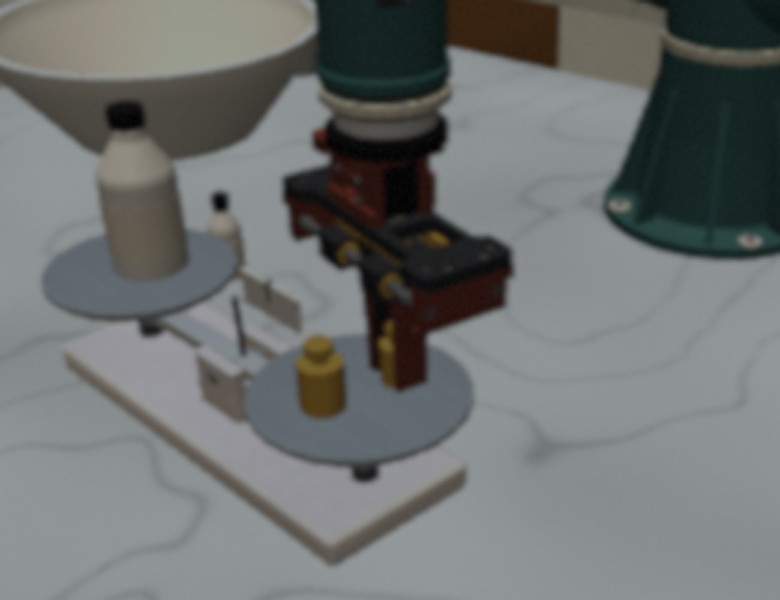

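The pan has come down with the weight, so the beam is nearly level. w200 is at crop (320,390) and the held w100 at (388,360). I'll go another 4 mm down, then release gently.

>>> {"name": "play_rows", "arguments": {"rows": [[0,0,0.01,0,0,0],[0,0,0.02,0,0,0],[0,0,0.03,0,0,0],[0,0,0.04,0,0,0],[0,0,0.045,0,0,0],[0,0,0.045,0,0,0],[0,0,0.045,0,0,0],[0,0,0.045,0,0,0]]}}

```text
clock: 21.25
position: [0.5791, 0.0214, 0.1117]
eef_rot: [0.18, 0.984, -0.0, 0.0]
force: [-0.0, -0.5, 0.7]
gripper_width: 0.273
grasp_force: 12.0
```

>>> {"name": "play_rows", "arguments": {"rows": [[0,0,0,0,0,0],[0,0,0,0,0,0],[0,0,0,0,0,0],[0,0,0,0,0,0]], "squeeze": 3}}

```text
clock: 21.75
position: [0.5791, 0.0214, 0.1117]
eef_rot: [0.18, 0.984, -0.0, 0.0]
force: [-0.8, -0.9, -0.5]
gripper_width: 0.272
grasp_force: 3.0
```

>>> {"name": "play_rows", "arguments": {"rows": [[0,0,0,0,0,0],[0,0,0,0,0,0],[0,0,0,0,0,0],[0,0,0,0,0,0],[0,0,0,0,0,0],[0,0,0,0,0,0],[0,0,0,0,0,0],[0,0,0,0,0,0]], "gripper": 0.6}}

```text
clock: 22.75
position: [0.579, 0.0214, 0.1117]
eef_rot: [0.18, 0.984, -0.0, -0.0]
force: [0.6, -0.6, 0.3]
gripper_width: 0.596
grasp_force: 0.0
```

>>> {"name": "play_rows", "arguments": {"rows": [[0,0,-0.1,0,0,0],[0,0,-0.3,0,0,0],[0,0,-0.6,0,0,0],[0,0,-1,0,0,0],[0,0,-1,0,0,0],[0,0,-1,0,0,0],[0,0,-1,0,0,0],[0,0,-1,0,0,0],[0,0,-1,0,0,0],[0,0,-1,0,0,0],[0,0,-1,0,0,0],[0,0,-1,0,0,0]]}}

```text
clock: 24.25
position: [0.5791, 0.0214, 0.2117]
eef_rot: [0.18, 0.984, -0.0, -0.0]
force: [0.0, -0.2, 0.2]
gripper_width: 0.599
grasp_force: 0.0
```

```bash
python3 - <<'E'
from h import *
e=shot("scene","s7",(150,60,410,260),3)
o=get_obs(); print(o["position"],o["clock"])
for z in(.096,.113): print(z,proj(e,[.603,.008,z]))
E
```

```text
[0.57907737 0.02139571 0.21167475] 24.3
0.096 [270.5 191.4]
0.113 [270.  184.4]
```

View pics/s7.png

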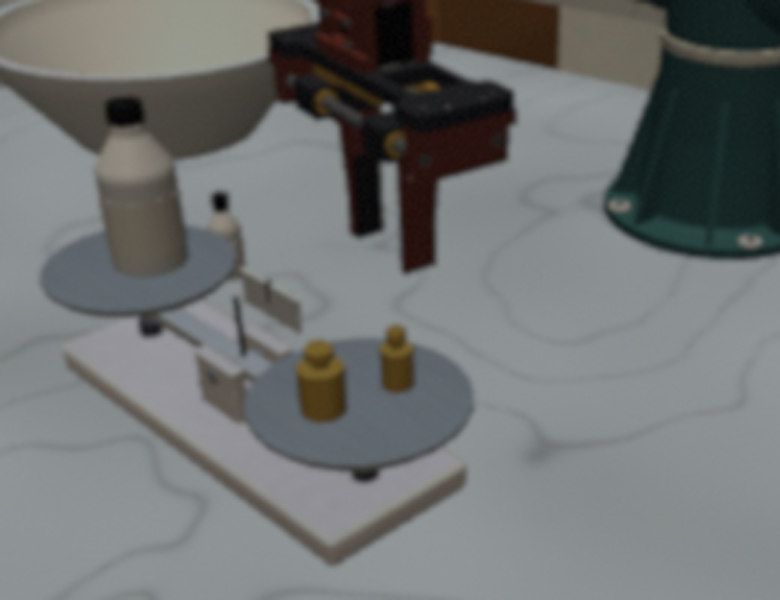

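Both weights stand upright on the pan: w200 at crop (320,390), w100 at (397,367). The pan centre dropped about 7 px, matching the 17 mm to level, and the gripper is clear. Handing in.

```bash
python3 -c "
from plant import *
print(close_job())"
```

```text
the job is handed in; nothing more can be done
None
```

The job is handed in at about 24 s: the 100 g and 200 g weights stand upright on the formerly empty pan and the beam looks level in the last picture, but the hand-in returned no verdict.

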